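Load the analyser's reagent tray by pack shape, in dot order

ROBOT

A 6-joint arm with a two-finger parallel gripper is mounted at the origin on the work surface. World frame = base frame: x ahead of the robot, y to its left, z up, the work surface at z = 0. Lengths are in m, angles in rad, forces in N, time in s.
With the tool pointing down it reaches from about 0.25 to 0.775 m from the base axis. Payload 4 kg.
Tool frame: the origin (TCP) lies midway between the tips of the shut fingers; the grasp point (between the pads) lies 19 mm behind it; z points along the fingers, y is the line along which they close (so a half turn about z gives the same grasp; the last joint's range is limited). The gripper opens to 94 mm and grips with 3 to 60 N. Pads are 16 mm wide; open, the fingers measure 119 mm over their backs; the gripper's body (75 mm by 177 mm) begins 78 mm behind the grasp point.
Start: joints at [1.002, 0.087, 1.371, -0, 1.684, -0.103], TCP at [0.247, 0.491, 0.206] pointing down, gripper open.
Joint ranges: [-3.1, 3.1], [-0.76, 2.03], [0.27, 2.55], [-1.08, 4.22], [0.17, 2.65], [-2.57, 2.57]. Speed limits (rad/s): [2.79, 2.79, 3.14, 3.14, 3.14, 3.14].

INTERFACE

Orientations are given as [roll, pitch, yaw] about the fixed x, y, z axes, in that order (R = Rz(yaw) Ry(pitch) Rx(roll)).
In Python, from bench import robot gives the robot as it stands. The module is installed in compiled form; this text tells all that it offers.
- The arm moves only by the tool arm_command, never from a script. Its argument "targets" is a list of rows, each a list of 4 numbers: the shift along the world's x, y, z as a fraction of full scale, then the turn about the world's z as a fraction of full scale. A call has 1 to 8 rows; each row is the pose to reach, as a shift and turn from the pose commanded when the call began; what a row does not reach only later rows make up. Full scale, the value 1, is 0.5 m for a shift and 120 degrees for a turn. A row lasts 1/12 s, in which the tool goes at most 41.7 mm and 7.16 degrees, less where a joint would pass 70% of its speed; a pose out of reach is approached as far as the arm can. A call with a number of a shift or a turn outside -1 to 1 is refused whole. A call with a gripper value outside its range is refused whole. "claw" is the closure, from 0 (fully open) to 1 (shut), set as the call begins (left out, the last holds). The fingers move at their own pace and stop on an object; the grip force is fixed at half the most. Time passes only in rows, so rows that repeat a pose let the fingers close. It gives the time, the measured TCP pose, the force, the opening and the grip force at its end, in the units of the state.
- robot.get_obs(): the state, without advancing time (a new reading comes with each control period).
- robot.snapshot(name): name is "scene" or "top"; returns the picture (384x512x3 uint8, red, green, blue); there is no depth.
- robot.camera_info(name): a dict with "vfov" (degrees; the focal length in pixels is half the picture's height over the tangent of half this angle, whatever the lens; pixels are square), "cx", "cy" (the principal point, pixels), "extrinsics" (4x4, takes a point from camera to world coordinates). Camera axes: x right, y up, looking along -z (the intrinsics and any distortion apply to the point x, -y, -z); pixel columns grow to the right and rows downward; lengths in m; the calibration is good to about 2 mm. A picture is of the moment at which its call begins. camera_info takes no time and is no camera call.
- robot.close_job(): hands the job in; it is judged then, once.
The state is a dict: "time": time; "joint_positions": joint angles; "qvel": joint speeds; "joint_torque": joint torques, N m; "tool_pos": TCP position; "ee_rot": TCP orientation; "wrist_force": force on the tool from outside, world axes, zero at the start; "wrist_torque": the same for the moment, N m; "width": finger opening in m; "finger_force": force on a finger pad.
Only numpy, scipy, OpenCV 4.12 (cv2) and the standard library are available. Lean on these libraries where they do the work, as an engineer would, in place of code of your own. Each camera call takes 0.05 s, during which the arm holds its last target. There are 200 camera calls.

TASK

Load the three reagent packs into the white loading tray, each fully home and level in the nest that has its own shape, in the order of the dots on their grips: first the one-dot pack, then the two-dot pack, then the three-dot pack. Keep the packs upright, set them down gently without dropping them, and leave the bottles, jar, carton, tube rack and timer where they stand. Let go of everything at the end.

Things in the scene. Friction and masses are not known exactly. Their poses are not given: they have to be found in the camera images.
- pack_l: Reagent pack 1: white, L-shaped outline, 120 x 60 mm, 45 mm high, blue grip with ONE dot. Outline (its frame, mm): x -60..60, y -30..12, plus a leg x -60..-16, y 12..30. Grip on top: block 44 (x) x 26 (y) x 35 mm high, centred on the origin, 45 to 80 mm above the underside; grip it across its x or its y sides. 0.25-0.5 kg. Origin: centre of underside, z up.
- pack_t: Reagent pack 2: white, T-shaped outline, 120 x 64 mm, 45 mm high, yellow grip with TWO dots. Outline (its frame, mm): crossbar x -60..-24, y -32..32, stem x -24..60, y -18..18. Grip on top: block 44 (x) x 26 (y) x 35 mm high, centred on the origin, 45 to 80 mm above the underside; grip it across its x or its y sides. 0.25-0.5 kg. Origin: centre of underside, z up.
- pack_d: Reagent pack 3: white, D-shaped outline, 110 x 64 mm, 45 mm high, red grip with THREE dots. Outline (its frame, mm): rectangle x -55..23, y -32..32, then a half-round of radius 32 about x 23, ending at x 55. Grip on top: block 44 (x) x 26 (y) x 35 mm high, centred on the origin, 45 to 80 mm above the underside; grip it across its x or its y sides. 0.25-0.5 kg. Origin: centre of underside, z up.
- nest_l: Dark grey nest module with the L-shaped pocket. 140 (x) x 84 (y) x 24 mm high, fixed in the tray. Pocket: the pack's outline plus 3 mm all round, 18 mm deep, teal floor 6 mm above the module's underside. Origin: centre of the underside. A seated pack's x and y axes point along this module's x and y (not turned half round), its origin straight above this one, 6 mm higher.
- nest_t: Dark grey nest module with the T-shaped pocket. 140 (x) x 84 (y) x 24 mm high, fixed in the tray. Pocket: the pack's outline plus 3 mm all round, 18 mm deep, teal floor 6 mm above the module's underside. Origin: centre of the underside. A seated pack's x and y axes point along this module's x and y (not turned half round), its origin straight above this one, 6 mm higher.
- nest_d: Dark grey nest module with the D-shaped pocket. 140 (x) x 84 (y) x 24 mm high, fixed in the tray. Pocket: the pack's outline plus 3 mm all round, 18 mm deep, teal floor 6 mm above the module's underside. Origin: centre of the underside. A seated pack's x and y axes point along this module's x and y (not turned half round), its origin straight above this one, 6 mm higher.
- tray: White loading tray, 170 (x) x 296 (y) mm, fixed on the bench on the right-hand side (-y); its floor is 6 mm thick and its rim 12 mm high. It carries the three nest modules side by side along its y axis, 92 mm apart, in any order. Origin: centre of its underside.
- mat: Blue-grey bench mat, 300 (x) x 400 (y) x 3 mm, fixed, left of the tray; the packs, the amber bottle, the jar and the carton stand on it. Origin: centre of its underside.
- amber_bottle: Amber bottle standing in the middle of the packs, radius 26, 140 mm high with a narrow neck. A bystander to leave alone; origin at the centre of its underside.
- jar: Clear jar with yellow lid on the mat, radius 27, 60 mm high. A bystander to leave alone; origin at the centre of its underside.
- carton: Small brown and green carton on the mat, 45 (x) x 70 (y) x 50 mm high. A bystander to leave alone; origin at the centre of its underside.
- wash_bottle: Tall blue wash bottle on the bench between mat and tray, radius 30, nozzle tip 175 mm high. A bystander to leave alone; origin at the centre of its underside.
- tube_rack: White rack of capped sample tubes behind the tray, 60 (x) x 180 (y) mm, tube caps to 94 mm high. A bystander to leave alone; origin at the centre of its underside.
- timer: White bench timer left of the mat, 60 (x) x 75 (y) x 22 mm high. A bystander to leave alone; origin at the centre of its underside.
There are look-alikes about, which are no part of the job. Leave any green, purple or turquoise look-alike of the pack_t alone.

How it is judged:
On the way, in this order (a step that is already met when the one before it is completed fails the run):
1. the one-dot (L-shaped) pack is fully home in its own nest (horizontal distance between pack_l and nest_l below 0.007 m and z of pack_l in the frame of nest_l below 0.009 m and angle between the x axis of pack_l and the x axis of nest_l, either way round below 0.12 rad and angle between pack_l's own z axis and vertical below 0.06 rad and linear speed of pack_l below 0.02 m/s), for 0.2 s.
2. the two-dot (T-shaped) pack is fully home in its own nest (horizontal distance between pack_t and nest_t below 0.007 m and z of pack_t in the frame of nest_t below 0.009 m and angle between the x axis of pack_t and the x axis of nest_t, either way round below 0.12 rad and angle between pack_t's own z axis and vertical below 0.06 rad and linear speed of pack_t below 0.02 m/s), for 0.2 s.
3. the three-dot (D-shaped) pack is fully home in its own nest (horizontal distance between pack_d and nest_d below 0.007 m and z of pack_d in the frame of nest_d below 0.009 m and angle between the x axis of pack_d and the x axis of nest_d, either way round below 0.12 rad and angle between pack_d's own z axis and vertical below 0.06 rad and linear speed of pack_d below 0.02 m/s), for 0.2 s.
At the end, for the whole second after the job is handed in: All three packs rest in the nests of their own shapes: origin within 7 mm of the nest's centre horizontally, underside no more than 3 mm above the pocket floor, lined up within 0.12 rad, level within 0.06 rad and at rest (all of step 1 and all of step 2 and all of step 3); the robot touches nothing.
It fails at once if a pack drops into its nest instead of being set down (faster than 0.6 m/s at the nest) ((horizontal distance between pack_l and nest_l below 0.03 m and z of pack_l in the frame of nest_l below 0.03 m and linear speed of pack_l above 0.6 m/s) or (horizontal distance between pack_t and nest_t below 0.03 m and z of pack_t in the frame of nest_t below 0.03 m and linear speed of pack_t above 0.6 m/s) or (horizontal distance between pack_d and nest_d below 0.03 m and z of pack_d in the frame of nest_d below 0.03 m and linear speed of pack_d above 0.6 m/s)).
It fails at once if a bystander (bottle, jar, carton, tube rack or timer) is moved by more than 20 mm or knocked over (distance of any of amber_bottle, jar, carton, wash_bottle, tube_rack, timer from where it was at the start of the episode above 0.02 m or angle between any of amber_bottle, jar, carton, wash_bottle, tube_rack, timer's own z axis and vertical above 0.4 rad).
It fails at once if a pack is tipped by more than 0.5 rad (angle between any of pack_l, pack_t, pack_d's own z axis and vertical above 0.5 rad).
It also fails if it takes over 72 s, if anything falls off the work surface, if the arm or the gripper's body presses on something with over 40 N, if the wrist force passes 120 N, or if a joint passes its speed limit or range.

## Working session

There is one attempt and no reset: what is moved stays moved. The work goes in short steps, Python scripts to look and compute and a tool call to move; the robot and the scene stay as the last step left them, time stands still between calls to the robot, and variables do not carry over. Pictures are saved under pics/ and viewed, at most 10 in all, crops included, and the job is handed in when it is done.

Besides the shell and the picture viewer there is one more tool, called after "Emit:" as name(argument=value, ...) on one line, values as JSON. arm_command: Moves the arm, as the interface text tells. Shift numbers are shares of 0.5 m and turn numbers shares of 120 degrees, none past 1 either way. Its arguments: {"type":"object","properties":{"targets":{"type":"array"},"claw":{"type":"number"}},"required":["targets"]}

```bash
mkdir -p pics; python3 - <<'E'
from bench import robot
import cv2,numpy as np
np.set_printoptions(precision=4,suppress=True)
for n in("top","scene"):
    cv2.imwrite(f"pics/{n}0.png",cv2.resize(robot.snapshot(n)[:,:,::-1],(800,600),interpolation=cv2.INTER_CUBIC))
    print(n,robot.camera_info(n))
print(robot.get_obs())
E
```

```text
top {'vfov': 45.99736640342229, 'cx': 255.66390267396832, 'cy': 184.2182410331164, 'extrinsics': array([[-0.0262,  0.9889, -0.1465,  0.2861],
       [-0.9996, -0.0275, -0.007 ,  0.1451],
       [-0.011 ,  0.1463,  0.9892,  1.3982],
       [ 0.    ,  0.    ,  0.    ,  1.    ]])}
scene {'vfov': 50.970855536010774, 'cx': 254.93189506972195, 'cy': 194.93988821111643, 'extrinsics': array([[-0.1032, -0.7943,  0.5987,  1.3134],
       [ 0.9946, -0.0891,  0.0532,  0.2425],
       [ 0.0111,  0.601 ,  0.7992,  1.153 ],
       [ 0.    ,  0.    ,  0.    ,  1.    ]])}
{'time': 0.1, 'joint_positions': array([ 1.0019,  0.0879,  1.372 ,  0.    ,  1.6836, -0.1031]), 'qvel': array([ 0.002 , -0.0018, -0.0045, -0.0008,  0.0003,  0.0015]), 'joint_torque': array([  0.0024, -34.1248, -30.3304,   0.0719,   0.0304,  -0.0001]), 'tool_pos': array([0.2468, 0.491 , 0.2045]), 'ee_rot': array([-3.1397, -0.0002,  2.6758]), 'wrist_force': array([-0.5425,  0.0395, -0.5154]), 'wrist_torque': array([-0.0156,  0.0292, -0.0028]), 'finger_force': 0.0, 'width': 0.094012481716393}
```

View pics/top0.png

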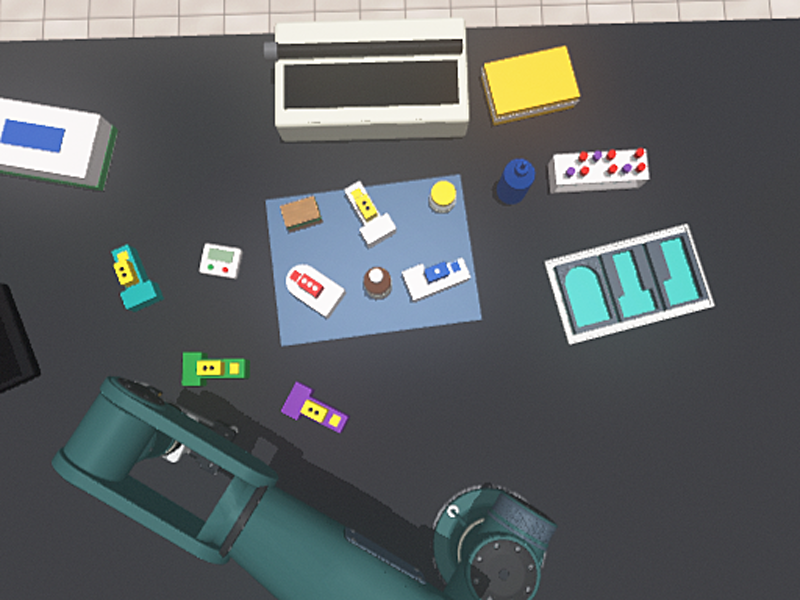

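View pics/scene0.png

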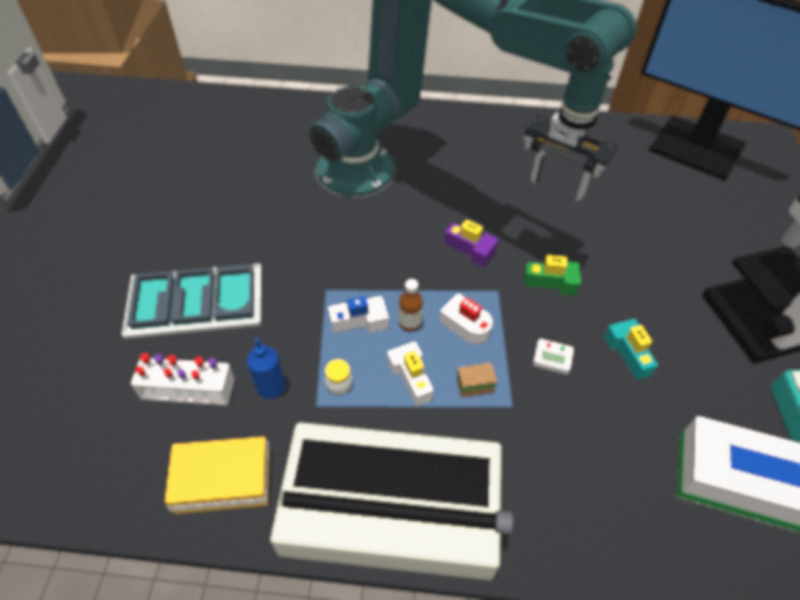

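Top view: the mat is centred around (375,260), with the L pack at (437,278), T at (370,212) and D at (315,290). The tray is at (630,283), with nests D, T, L from left to right. I'll enlarge both areas.

```bash
python3 - <<'E'
from bench import robot
import cv2,numpy as np
im=np.mean([robot.snapshot("top") for _ in range(4)],0).astype(np.uint8)[:,:,::-1]
cv2.imwrite("pics/raw.png",im)
for n,(x,y) in dict(mat=(168,108),tray=(340,136)).items():
    c=cv2.resize(im[y:y+100,x:x+133],None,fx=6,fy=6,interpolation=cv2.INTER_CUBIC)
    for k in range(0,133,10):
        cv2.putText(c,str(x+k),(k*6,8),0,.3,(255,255,255)); c[:,k*6]=c[:,k*6]//2+60
    for k in range(0,100,10):
        cv2.putText(c,str(y+k),(0,k*6+8),0,.3,(255,255,255)); c[k*6]=c[k*6]//2+60
    cv2.imwrite(f"pics/{n}1.png",c)
E
```

```text
(no output)
```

View pics/mat1.png

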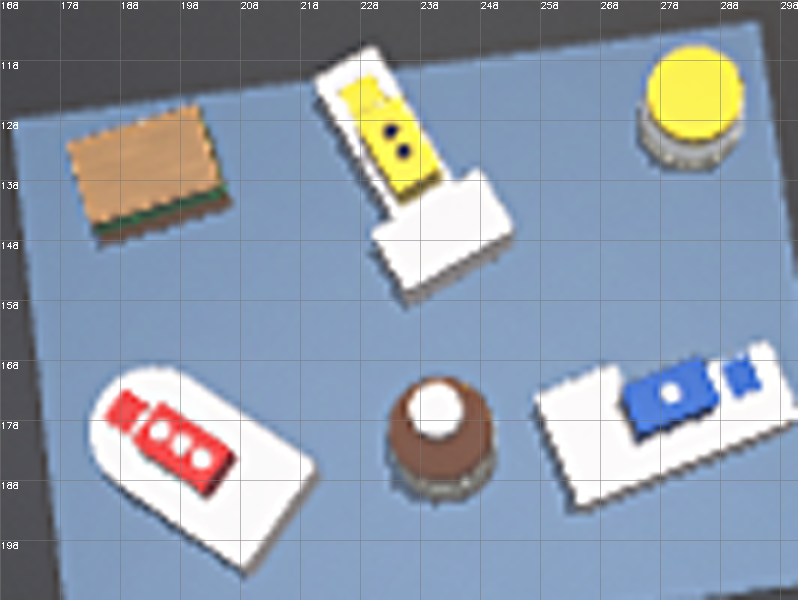

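View pics/tray1.png

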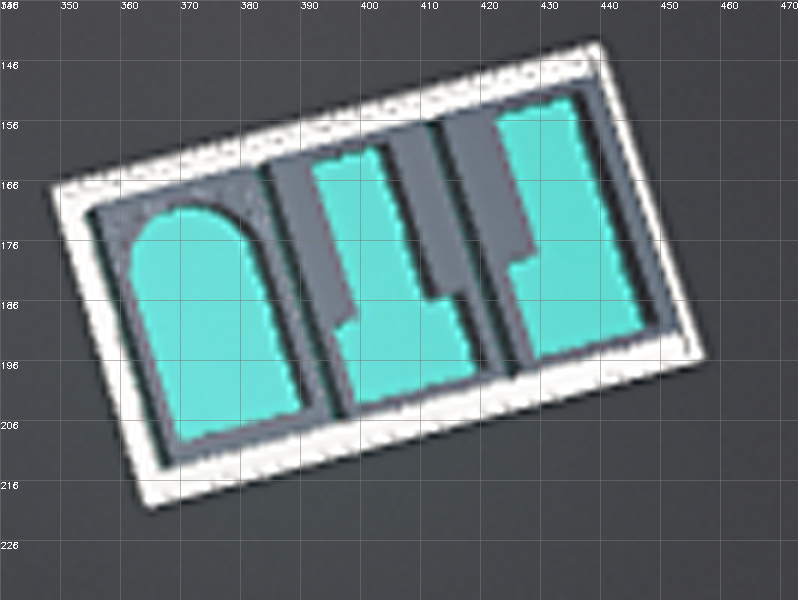

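The mat crop shows the L pack (yaw ≈ -71°), T (≈ 30°) and D (≈ 54°) around the bottle at (437,410). The tray crop shows rim corners at (52,188), (602,40), (706,358) and (150,508), with the pockets' x axes pointing up. I'll fit poses to the points I read, with a radial distortion term.

```bash
cat >geo.py <<'E'
import numpy as np,cv2
from scipy.optimize import least_squares
from bench import robot
ci=robot.camera_info("top");E=np.array(ci["extrinsics"]);f=192/np.tan(np.radians(ci["vfov"]/2))
K=np.array([[f,0,ci["cx"]],[0,f,ci["cy"]],[0,0,1.]])
F=np.diag([1,-1,-1.]);R=F@E[:3,:3].T;t=-R@E[:3,3];rv=cv2.Rodrigues(R)[0]
def proj(P,k=0): return cv2.projectPoints(np.array(P,float).reshape(-1,1,3),rv,t,K,np.array([k,0,0,0.]))[0][:,0]
def world(p,P,z):
    P=np.array(P,float).reshape(-1,2)/1000;c,s=np.cos(p[2]),np.sin(p[2])
    return np.c_[P@np.array([[c,s],[-s,c]])+p[:2],np.full(len(P),z)]
a=np.linspace(-np.pi/2,np.pi/2,25)
OUT=dict(L=[(-60,-30),(60,-30),(60,12),(-16,12),(-16,30),(-60,30)],
T=[(-60,-32),(-24,-32),(-24,-18),(60,-18),(60,18),(-24,18),(-24,32),(-60,32)],
D=[(-55,-32)]+[(23+32*np.cos(x),32*np.sin(x)) for x in a]+[(-55,32)])
E
cat >fit.py <<'E'
from geo import *
m=lambda *p:[(168+x/6-.42,108+y/6-.42) for x,y in p]
tr=lambda *p:[(340+x/6-.42,136+y/6-.42) for x,y in p]
# name: init, z, model pts, pixels
data=dict(
L=([.47,.05,-1.24],.048,[(-60,30),(-16,30),(-16,12),(60,12),(-60,-30)],m((535,396),(613,364),(625,391),(770,342),(577,503))),
T=([.55,.17,.52],.048,[(60,18),(60,-18),(-24,-32),(-60,-32),(-60,32),(-24,32)],m((316,84),(376,46),(480,170),(513,226),(406,293),(373,236))),
D=([.45,.25,.94],.048,[(-55,-32),(-55,32)],m((316,466),(245,570))),
tray=([.45,-.25,.3],.012,[(85,148),(85,-148),(-85,-148),(-85,148)],tr((52,188),(602,40),(706,356),(150,506))),
mat=([.5,.15,0],.003,[(150,200),(150,-200),(-150,-200),(-150,200)],[(x*.64-.2,y*.64-.2) for x,y in[(265,199),(460,176),(481,319),(282,346)]]))
dp=m((90,425),(150,367),(245,416),(180,521),(108,387)); N=list(data)
def res(q):
    r=[]
    for i,n in enumerate(N):
        _,z,M,P=data[n];r.append((proj(world(q[3*i:3*i+3],M,z),q[-1])-P).ravel())
        if n=="D":
            C=proj(world(q[3*i:3*i+3],OUT["D"],z),q[-1]).astype(np.float32)
            r.append([cv2.pointPolygonTest(C,p,True) for p in dp])
    return np.concatenate(r)
s=least_squares(res,sum([data[n][0] for n in N],[])+[0.],loss="soft_l1",f_scale=.5)
np.set_printoptions(precision=4,suppress=True)
print("k",s.x[-1],"rms",np.sqrt(np.mean(res(s.x)**2)));print(res(s.x).round(1))
q={n:s.x[3*i:3*i+3] for i,n in enumerate(N)};k=s.x[-1]
for n in N:print(n,q[n][:2],np.degrees(q[n][2]).round(1))
im=cv2.imread("pics/raw.png");B=cv2.resize(im,None,fx=6,fy=6,interpolation=cv2.INTER_CUBIC)
def draw(P,c):cv2.polylines(B,[np.int32((proj(P,k)+.42)*6)],True,c,1)
gr=[(-22,-13),(22,-13),(22,13),(-22,13)]
for n in"LTD":
    draw(world(q[n],OUT[n],.048),(0,0,255));draw(world(q[n],gr,.083),(0,255,0))
draw(world(q["tray"],data["tray"][2],.012),(0,0,255))
for n,y in zip("DTL",(92,0,-92)):
    o=np.array(OUT[n],float)
    if n!="D":o=np.array(cv2.convexHull(np.int32(o)))[:,0].astype(float) if 0 else o
    d=np.array(OUT[n],float)
    for z in(.012,.03): draw(world(q["tray"],d+[0,y],z),(0,0,255) if z<.02 else (0,255,255))
    print("nest",n,world(q["tray"],[(0,y)],0)[0,:2])
# bystander centres from pixel at height
def back(u,z):
    return least_squares(lambda p:(proj([[p[0],p[1],z]],k)-u).ravel(),[.5,0]).x
for n,u,z in(("amber",m((436,408))[0],.143),("jar",m((695,92))[0],.063),("carton",m((143,162))[0],.053),("wash",(522*.64,166*.64),.175),("rack",(599*.64,163*.64),.09)):print(n,back(u,z))
cv2.imwrite("pics/fit.png",cv2.resize(B[100*6:230*6,165*6:465*6],(800,347),interpolation=cv2.INTER_AREA))
np.save("q.npy",s.x)
E
python3 fit.py
```

```text
k 0.016490328227855223 rms 0.3413723009851311
[-0.3 -0.3  0.3 -0.2  0.4  0.7 -0.4 -0.1 -0.   0.1 -0.3 -0.4 -0.2  0.2
  0.1  0.1  0.5  0.7  0.2 -0.1 -0.2 -0.5  0.2 -0.2 -0.4 -0.2 -0.2 -0.
  0.2  0.5 -0.1  0.1  0.  -0.2  0.3  0.2 -0.1 -0.1 -0.1  0.2  0.4 -0.
 -1.1  0.3  0.3 -0.8 -0.1]
L [0.5117 0.0847] -70.2
T [0.6416 0.215 ] 28.9
D [0.4934 0.3243] 53.6
tray [ 0.4897 -0.298 ] 13.5
mat [0.5542 0.2095] 5.9
nest D [ 0.4682 -0.2086]
nest T [ 0.4897 -0.298 ]
nest L [ 0.5112 -0.3875]
amber [0.4978 0.1968]
jar [0.67   0.0653]
carton [0.6443 0.3471]
wash [ 0.6816 -0.0712]
rack [ 0.7105 -0.2332]
```

View pics/fit.png

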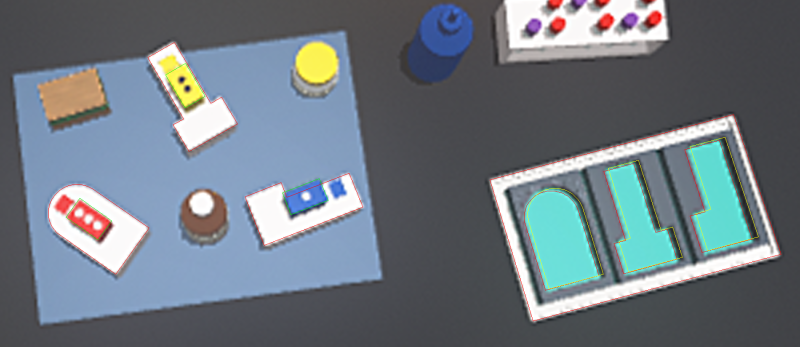

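Emit:
arm_command(targets=[[0.34,-0.52,0,-0.46],[0.34,-0.52,0,-0.46],[0.34,-0.52,0,-0.46],[0.34,-0.52,0,-0.46],[0.34,-0.52,0,-0.46],[0.34,-0.52,0,-0.46],[0.34,-0.52,0,-0.46],[0.34,-0.52,0,-0.46]], claw=0)

```text
time: 0.97
tool_pos: [0.4189, 0.2276, 0.2056]
ee_rot: [3.14, 0.002, 1.703]
wrist_force: [0.1, 0.9, -0.7]
width: 0.0938
finger_force: 0.0
```

Emit:
arm_command(targets=[[0.19,-0.292,0,-0.46],[0.19,-0.292,0,-0.46],[0.19,-0.292,0,-0.46],[0.19,-0.292,0,-0.46],[0.19,-0.292,0,-0.46],[0.19,-0.292,0,-0.46],[0.19,-0.292,0,-0.46],[0.19,-0.292,0,-0.46]])

```text
time: 1.63
tool_pos: [0.5122, 0.0848, 0.2053]
ee_rot: [-3.141, 0.0, 0.742]
wrist_force: [-0.0, -0.1, 0.1]
width: 0.0936
finger_force: 0.0
```

Emit:
arm_command(targets=[[0,0,-0.1,-0.192],[0,0,-0.1,-0.192],[0,0,-0.1,-0.192],[0,0,-0.1,-0.192],[0,0,-0.1,-0.192],[0,0,-0.1,-0.192]])

```text
time: 2.13
tool_pos: [0.5121, 0.0854, 0.1555]
ee_rot: [3.142, -0.0, 0.348]
wrist_force: [0.0, 0.5, 0.1]
width: 0.0939
finger_force: 0.0
```

```bash
cat >look.py <<'E'
import sys
from geo import *
# look.py name camera x y scale-> crop centred at native px
n,cam,x,y=sys.argv[1],sys.argv[2],*map(int,sys.argv[3:5])
im=robot.snapshot(cam)[:,:,::-1];c=im[max(0,y-50):y+50,max(0,x-66):x+67]
cv2.imwrite(f"pics/{n}.png",cv2.resize(c,None,fx=6,fy=6,interpolation=cv2.INTER_CUBIC));o=robot.get_obs();print(o["tool_pos"].round(4),np.degrees(o["ee_rot"]).round(2))
E
python3 look.py pickL scene 230 200
```

```text
[0.5122 0.0854 0.1557] [ 1.7999e+02 -2.0000e-02  1.9930e+01]
```

View pics/pickL.png

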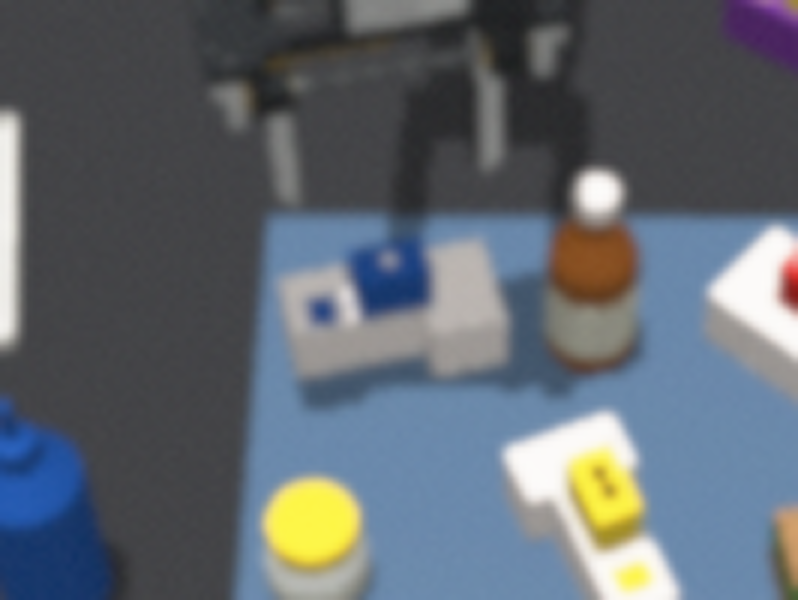

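The fingers straddle the blue grip (390,275) along the pack's length and the bottle (597,270) is clear. I'll go down and grip.

Emit:
arm_command(targets=[[0,0,-0.08,0],[0,0,-0.14,0],[0,0,-0.18,0],[0,0,-0.206,0],[0,0,-0.206,0],[0,0,-0.206,0]])

```text
time: 2.68
tool_pos: [0.5118, 0.0854, 0.0523]
ee_rot: [-3.141, 0.001, 0.347]
wrist_force: [0.2, -0.2, -0.4]
width: 0.0941
finger_force: 0.0
```

Emit:
arm_command(targets=[[0,0,0,0],[0,0,0,0],[0,0,0,0],[0,0,0,0],[0,0,0,0],[0,0,0,0],[0,0,0,0],[0,0,0,0]], claw=1)

```text
time: 3.35
tool_pos: [0.5122, 0.0848, 0.0526]
ee_rot: [3.14, 0.0, 0.347]
wrist_force: [0.5, -1.6, 0.3]
width: 0.0438
finger_force: 1.0
```

Emit:
arm_command(targets=[[0,0,0.02,0],[0,0,0.06,0],[0,0,0.12,0],[0,0,0.2,0],[0,0,0.26,0],[0,0,0.26,0],[0,0,0.26,0]])

```text
time: 3.93
tool_pos: [0.5129, 0.0856, 0.1844]
ee_rot: [3.141, -0.004, 0.347]
wrist_force: [0.1, -0.4, -4.8]
width: 0.0437
finger_force: 30.0
```

Emit:
arm_command(targets=[[0,-0.04,0,0.05],[0,-0.1,0,0.1],[0,-0.17,0,0.15],[0,-0.24,0,0.2],[0,-0.31,0,0.25],[0,-0.38,0,0.3],[0,-0.45,0,0.35],[0,-0.52,0,0.4]])

```text
time: 4.6
tool_pos: [0.51, -0.1753, 0.1786]
ee_rot: [-3.135, -0.001, 1.19]
wrist_force: [1.7, 0.2, -3.9]
width: 0.0439
finger_force: 30.0
```

Emit:
arm_command(targets=[[0,-0.07,0,0.05],[0,-0.14,0,0.1],[0,-0.21,0,0.15],[0,-0.28,-0.02,0.2],[0,-0.34,-0.05,0.25],[0,-0.39,-0.09,0.297],[-0.002,-0.425,-0.1,0.297],[-0.002,-0.425,-0.1,0.297]])

```text
time: 5.27
tool_pos: [0.5076, -0.3884, 0.1256]
ee_rot: [-3.134, -0.008, 1.8]
wrist_force: [-0.2, -0.6, -3.9]
width: 0.0436
finger_force: 30.0
```

```bash
python3 look.py placeL top 410 175
```

```text
[ 0.5089 -0.3867  0.128 ] [-179.75   -0.42  103.24]
```

View pics/placeL.png

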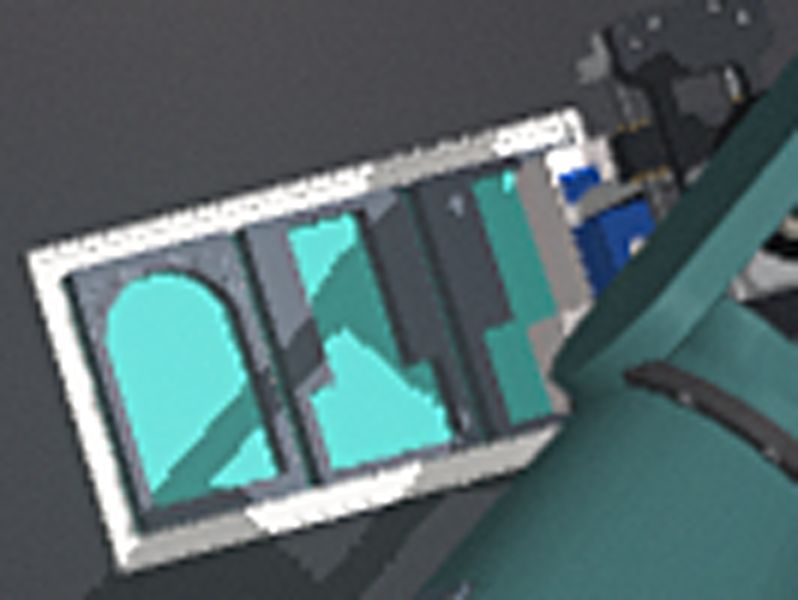

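The pack hangs level over the L nest with the leg on the correct side (blue grip at about (615,240)). I'll lower it stepwise.

Emit:
arm_command(targets=[[0,0,-0.03,0],[0,0,-0.06,0],[0,0,-0.085,0],[0,0,-0.09,0],[0,0,-0.09,0],[0,0,-0.09,0],[0,0,-0.09,0],[0,0,-0.09,0]])

```text
time: 5.98
tool_pos: [0.5117, -0.3874, 0.089]
ee_rot: [3.14, 0.002, 1.807]
wrist_force: [-0.4, 0.5, -3.0]
width: 0.0439
finger_force: 30.0
```

Emit:
arm_command(targets=[[0,0,-0.005,0],[0,0,-0.01,0],[0,0,-0.015,0],[0,0,-0.02,0],[0,0,-0.025,0],[0,0,-0.025,0],[0,0,-0.025,0],[0,0,-0.025,0]])

```text
time: 6.65
tool_pos: [0.5111, -0.3871, 0.075]
ee_rot: [3.142, -0.0, 1.807]
wrist_force: [0.3, 0.1, -3.8]
width: 0.0438
finger_force: 30.0
```

Emit:
arm_command(targets=[[0,0,-0.005,0],[0,0,-0.01,0],[0,0,-0.015,0],[0,0,-0.02,0],[0,0,-0.024,0],[0,0,-0.027,0],[0,0,-0.028,0],[0,0,-0.028,0]])

```text
time: 7.32
tool_pos: [0.511, -0.3871, 0.0617]
ee_rot: [3.141, 0.0, 1.807]
wrist_force: [-1.3, 0.8, -0.6]
width: 0.0437
finger_force: 30.0
```

Emit:
arm_command(targets=[[0,0,0,0],[0,0,0,0],[0,0,0,0],[0,0,0,0],[0,0,0,0],[0,0,0,0],[0,0,0,0]], claw=0)

```text
time: 7.9
tool_pos: [0.5111, -0.3871, 0.0611]
ee_rot: [3.141, 0.0, 1.807]
wrist_force: [0.1, 0.2, -0.4]
width: 0.0873
finger_force: 0.0
```

Emit:
arm_command(targets=[[0,0,0.03,0],[0,0,0.08,0],[0,0,0.15,0],[0,0,0.22,0],[0,0,0.29,0],[0.02,0.08,0.29,-0.055],[0.04,0.16,0.29,-0.11],[0.06,0.24,0.29,-0.165]])

```text
time: 8.57
tool_pos: [0.5414, -0.2666, 0.2073]
ee_rot: [3.139, 0.001, 1.453]
wrist_force: [0.4, -0.3, -0.6]
width: 0.0941
finger_force: 0.0
```

Emit:
arm_command(targets=[[0.02,0.08,0,-0.055],[0.04,0.16,0,-0.11],[0.06,0.24,0,-0.165],[0.08,0.32,0,-0.22],[0.1,0.4,0,-0.275],[0.12,0.48,0,-0.33],[0.14,0.56,0,-0.38],[0.16,0.64,0,-0.43]])

```text
time: 9.23
tool_pos: [0.6209, 0.0538, 0.2062]
ee_rot: [3.141, -0.0, 0.555]
wrist_force: [1.0, -0.3, 0.7]
width: 0.0939
finger_force: 0.0
```

```bash
python3 look.py chkL top 410 175
```

```text
[0.6218 0.0623 0.2056] [-179.7    -0.27   32.02]
```

View pics/chkL.png

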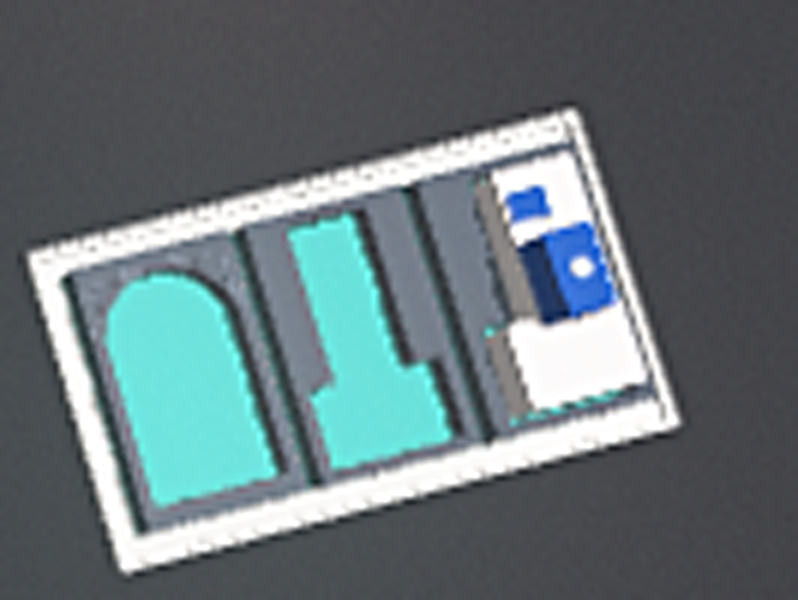

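The L pack sits home: its blue grip is at (565,270) with an even margin. On to T.

Emit:
arm_command(targets=[[0.01,0.06,0,-0.027],[0.02,0.13,0,-0.027],[0.03,0.2,0,-0.027],[0.04,0.27,0,-0.027],[0.041,0.325,0,-0.027],[0.041,0.325,-0.06,-0.027],[0.041,0.325,-0.1,-0.027],[0.041,0.325,-0.1,-0.027]])

```text
time: 9.95
tool_pos: [0.6384, 0.2143, 0.1498]
ee_rot: [-3.139, 0.01, 0.506]
wrist_force: [-0.5, -1.1, -1.2]
width: 0.0942
finger_force: 0.0
```

Emit:
arm_command(targets=[[0,0,-0.06,0],[0,0,-0.12,0],[0,0,-0.17,0],[0,0,-0.2,0],[0,0,-0.208,0],[0,0,-0.208,0],[0,0,-0.208,0]])

```text
time: 10.53
tool_pos: [0.6424, 0.2141, 0.0539]
ee_rot: [3.141, -0.003, 0.504]
wrist_force: [0.3, -0.2, 0.6]
width: 0.0941
finger_force: 0.0
```

Emit:
arm_command(targets=[[0,0,0,0],[0,0,0,0],[0,0,0,0],[0,0,0,0],[0,0,0,0],[0,0,0,0],[0,0,0,0],[0,0,0,0]], claw=1)

```text
time: 11.2
tool_pos: [0.6412, 0.2143, 0.0519]
ee_rot: [3.142, 0.0, 0.504]
wrist_force: [-0.2, 0.8, -0.4]
width: 0.0445
finger_force: 0.0
```

Emit:
arm_command(targets=[[0,0,0,0],[0,0,0,0],[0,0,0.02,0],[0,0,0.08,0],[0,0,0.16,0],[0,0,0.24,0],[0,0,0.3,0],[0,0,0.3,0]])

```text
time: 11.87
tool_pos: [0.6444, 0.2151, 0.2116]
ee_rot: [3.138, -0.015, 0.504]
wrist_force: [1.7, 0.5, -1.9]
width: 0.026
finger_force: 30.0
```

Emit:
arm_command(targets=[[-0.015,-0.03,0,0],[-0.045,-0.09,0,-0.02],[-0.08,-0.155,0,-0.04],[-0.115,-0.22,0,-0.06],[-0.15,-0.285,0,-0.08],[-0.185,-0.35,0,-0.1],[-0.22,-0.42,0,-0.12],[-0.25,-0.49,0,-0.128]])

```text
time: 12.53
tool_pos: [0.5134, -0.0317, 0.1986]
ee_rot: [-3.14, 0.005, 0.235]
wrist_force: [1.8, -1.8, -4.8]
width: 0.0262
finger_force: 30.0
```

Emit:
arm_command(targets=[[-0.02,-0.07,0,0],[-0.03,-0.14,0,0],[-0.04,-0.21,0,0],[-0.05,-0.28,0,0],[-0.0536,-0.35,0,0],[-0.0536,-0.41,0,0],[-0.0536,-0.45,0,0],[-0.0536,-0.494,0,0]])

```text
time: 13.2
tool_pos: [0.4878, -0.2783, 0.1983]
ee_rot: [-3.137, 0.004, 0.235]
wrist_force: [0.2, -0.4, -4.9]
width: 0.0258
finger_force: 30.0
```

Emit:
arm_command(targets=[[0,-0.042,0,0],[0,-0.042,0,0],[0,-0.042,-0.03,0],[0,-0.042,-0.08,0],[0,-0.042,-0.1,0],[0,-0.042,-0.1,0],[0,-0.042,-0.1,0]])

```text
time: 13.78
tool_pos: [0.4884, -0.2976, 0.1498]
ee_rot: [-3.138, 0.003, 0.236]
wrist_force: [-0.0, 0.3, -3.3]
width: 0.0258
finger_force: 30.0
```

```bash
python3 look.py placeT scene 125 195
```

```text
[ 0.4894 -0.2983  0.1517] [-1.7996e+02  3.0000e-02  1.3540e+01]
```

View pics/placeT.png

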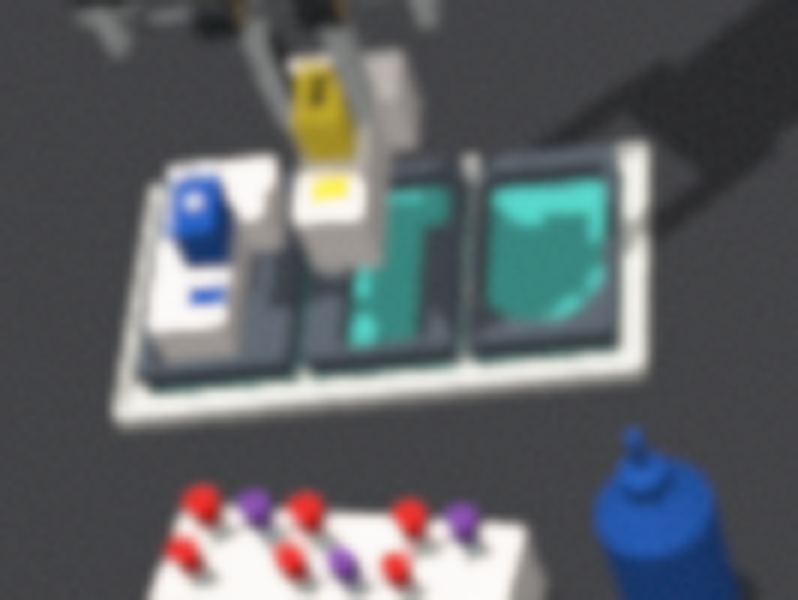

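T hangs level (grip at (322,110)), stem towards +x. I'll lower it.

Emit:
arm_command(targets=[[0,0,-0.03,0],[0,0,-0.06,0],[0,0,-0.09,0],[0,0,-0.11,0],[0,0,-0.125,0],[0,0,-0.125,0],[0,0,-0.125,0],[0,0,-0.125,0]])

```text
time: 14.5
tool_pos: [0.4902, -0.2993, 0.0909]
ee_rot: [3.14, -0.002, 0.236]
wrist_force: [-0.8, -0.2, -4.6]
width: 0.026
finger_force: 30.0
```

Emit:
arm_command(targets=[[0,0,-0.005,0],[0,0,-0.01,0],[0,0,-0.015,0],[0,0,-0.02,0],[0,0,-0.025,0],[0,0,-0.03,0],[0,0,-0.03,0],[0,0,-0.03,0]])

```text
time: 15.17
tool_pos: [0.4904, -0.2991, 0.0823]
ee_rot: [3.138, -0.003, 0.236]
wrist_force: [-7.9, 5.7, 22.1]
width: 0.0259
finger_force: 30.0
```

It landed on the module's rim at about 0.030, so it's slightly misaligned. I'll check the contact moment and refine the T and D positions from the start image by mask fitting.

```bash
cat >mask.py <<'E'
from geo import *
np.set_printoptions(precision=4,suppress=True)
o=robot.get_obs();print(o["wrist_force"],o["wrist_torque"])
q=np.load("q.npy");k=q[-1];im=cv2.imread("pics/raw.png").astype(float);S=8
def ren(p,n,z,add=0,y0=0):
    m=np.zeros((384,512),np.uint8);big=np.zeros((90*S,90*S),np.uint8)
    return m
def fit(p0,n,z,meas,x0,y0,w=60):
    c=meas[y0:y0+w,x0:x0+w]
    def f(d):
        P=proj(world(p0+d*[.001,.001,.01],OUT[n],z),k)
        b=np.zeros((w*S,w*S),np.uint8)
        cv2.fillPoly(b,[np.int32(((P-[x0,y0]+.5)*S)*16)],255,shift=4)
        r=cv2.GaussianBlur(cv2.resize(b,(w,w),interpolation=cv2.INTER_AREA)/255.,(0,0),.5)
        return ((r-c)**2).sum()
    from scipy.optimize import minimize
    s=minimize(f,np.zeros(3),method="Nelder-Mead",options=dict(initial_simplex=[[0,0,0],[3,0,0],[0,3,0],[0,0,3]]))
    return p0+s.x*[.001,.001,.01],s.fun
mx,mn=im.max(2),im.min(2)
# top-face membership: white -> red/blue-balance free brightness; grip colours count as in
hsv=cv2.cvtColor(im.astype(np.uint8),cv2.COLOR_BGR2HSV);col=dict(L=(hsv[...,0]>105)&(hsv[...,0]<125)&(hsv[...,1]>150),
 T=(hsv[...,0]>20)&(hsv[...,0]<35)&(hsv[...,1]>100),D=((hsv[...,0]<8)|(hsv[...,0]>172))&(hsv[...,1]>90))
for i,n in enumerate("LTD"):
    p0=q[3*i:3*i+3];u=proj(world(p0,[(0,0)],.048),k)[0].astype(int)
    R0=im[...,2];v=np.clip((R0-120)/(240-120),0,1);g=cv2.dilate(cv2.morphologyEx(col[n].astype(np.uint8),cv2.MORPH_OPEN,np.ones((2,2))),np.ones((3,3)))
    inside=cv2.morphologyEx(np.maximum(v>.5,g).astype(np.uint8),cv2.MORPH_OPEN,np.ones((3,3)))
    v=np.maximum(v,col[n]*1.)
    cm=np.zeros(v.shape,np.uint8);nl,lab=cv2.connectedComponents((v>.2).astype(np.uint8));l=np.bincount(lab[u[1]-15:u[1]+15,u[0]-15:u[0]+15].ravel(),minlength=nl);l[0]=0
    v=v*(lab==l.argmax())
    r=fit(p0,n,.048,v,*(u-30));p=r[0];dl=p-p0;c,s=np.cos(p[2]),np.sin(p[2])
    print(n,p[:2],np.degrees(p[2]).round(2),"d_local mm",(np.array([c*dl[0]+s*dl[1],-s*dl[0]+c*dl[1]])*1e3).round(1),"err",r[1].round(1))
E
python3 mask.py
```

```text
[-7.9207  5.6584 22.1037] [1.4496 1.9772 0.043 ]
L [0.5122 0.0843] -69.43 d_local mm [0.6 0.4] err 65.0
T [0.643  0.2159] 29.01 d_local mm [1.7 0.2] err 20.4
D [0.4936 0.3251] 53.99 d_local mm [0.7 0.2] err 11.4
```

Emit:
arm_command(targets=[[0,0,0.01,0],[0,0,0.02,0],[0,0,0.04,0],[0,0,0.04,0],[0,0,0.04,0]])

```text
time: 15.58
tool_pos: [0.4897, -0.299, 0.0946]
ee_rot: [3.141, -0.0, 0.236]
wrist_force: [-0.4, 1.2, -4.2]
width: 0.0255
finger_force: 30.0
```

T is about 2 mm too far along +x. The force and the mask fit agree, so I'll shift and retry.

Emit:
arm_command(targets=[[-0.0044,0.001,0,0],[-0.0044,0.001,-0.01,0],[-0.0044,0.001,-0.015,0],[-0.0044,0.001,-0.02,0],[-0.0044,0.001,-0.025,0],[-0.0044,0.001,-0.03,0],[-0.0044,0.001,-0.03,0],[-0.0044,0.001,-0.03,0]])

```text
time: 16.25
tool_pos: [0.4871, -0.2981, 0.0792]
ee_rot: [-3.141, 0.0, 0.236]
wrist_force: [-0.9, 0.8, -5.8]
width: 0.0256
finger_force: 30.0
```

```bash
python3 -c "
from bench import robot
o=robot.get_obs();print(o['wrist_force'],o['wrist_torque'],o['tool_pos'])"
```

```text
[-0.93000017  0.7817582  -5.77384876] [-0.0341683   0.18696431 -0.04158495] [ 0.48711446 -0.29812411  0.07917251]
```

Emit:
arm_command(targets=[[0,0,-0.004,0],[0,0,-0.008,0],[0,0,-0.012,0],[0,0,-0.016,0],[0,0,-0.02,0],[0,0,-0.022,0],[0,0,-0.022,0],[0,0,-0.022,0]])

```text
time: 16.92
tool_pos: [0.4872, -0.2982, 0.0684]
ee_rot: [-3.141, 0.0, 0.236]
wrist_force: [-0.2, 0.2, -5.1]
width: 0.026
finger_force: 30.0
```

Emit:
arm_command(targets=[[0,0,-0.003,0],[0,0,-0.006,0],[0,0,-0.008,0],[0,0,-0.01,0],[0,0,-0.01,0],[0,0,-0.01,0]])

```text
time: 17.42
tool_pos: [0.4876, -0.2983, 0.0647]
ee_rot: [3.141, -0.001, 0.236]
wrist_force: [-1.1, 1.4, 2.2]
width: 0.0259
finger_force: 30.0
```

Emit:
arm_command(targets=[[0,0,0,0],[0,0,0,0],[0,0,0,0],[0,0,0,0],[0,0,0,0],[0,0,0,0],[0,0,0,0],[0,0,0,0]], claw=0)

```text
time: 18.08
tool_pos: [0.4873, -0.2983, 0.0635]
ee_rot: [3.141, -0.0, 0.236]
wrist_force: [0.1, 0.8, 0.7]
width: 0.0753
finger_force: 0.0
```

Emit:
arm_command(targets=[[0,0,0.02,0],[0,0,0.07,0],[0,0,0.14,0],[0,0,0.21,0],[0,0,0.28,0],[0,0.07,0.284,0],[0,0.15,0.284,0],[0,0.23,0.284,0]])

```text
time: 18.75
tool_pos: [0.4876, -0.1829, 0.2077]
ee_rot: [3.139, -0.003, 0.233]
wrist_force: [0.7, 0.9, -0.3]
width: 0.0937
finger_force: 0.0
```

Emit:
arm_command(targets=[[0,0.08,0,0.04],[0,0.16,0,0.08],[0,0.24,0,0.12],[0,0.32,0,0.16],[0,0.4,0,0.2],[0,0.48,0,0.24],[0,0.56,0,0.28],[0.012,0.64,0,0.32]])

```text
time: 19.42
tool_pos: [0.4925, 0.1388, 0.207]
ee_rot: [3.14, -0.001, 0.91]
wrist_force: [0.8, 0.6, -0.1]
width: 0.0937
finger_force: 0.0
```

```bash
python3 look.py chkT top 410 175
```

```text
[0.493  0.146  0.2065] [-179.84   -0.39   52.75]
```

View pics/chkT.png

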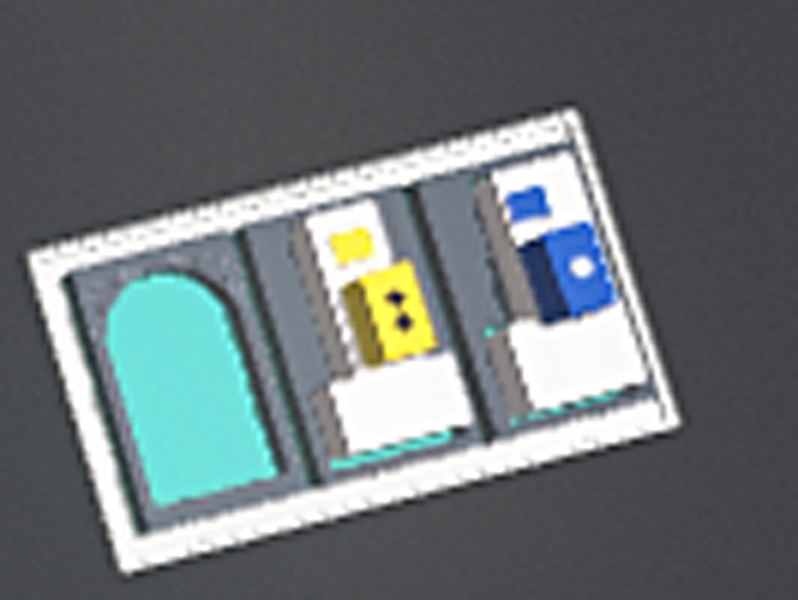

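T sits home (yellow grip at (400,310)). Now D.

Emit:
arm_command(targets=[[0,0.08,0,0.017],[0,0.16,0,0.017],[0,0.24,0,0.017],[0,0.31,0,0.017],[0,0.375,0,0.017],[0,0.375,-0.04,0.017],[0,0.375,-0.1,0.017],[0,0.375,-0.1,0.017]])

```text
time: 20.13
tool_pos: [0.4901, 0.3232, 0.1496]
ee_rot: [-3.137, 0.01, 0.943]
wrist_force: [-1.0, -1.4, -1.6]
width: 0.094
finger_force: 0.0
```

Emit:
arm_command(targets=[[0,0,-0.06,0],[0,0,-0.12,0],[0,0,-0.17,0],[0,0,-0.2,0],[0,0,-0.207,0],[0,0,-0.207,0],[0,0,-0.207,0]])

```text
time: 20.72
tool_pos: [0.4945, 0.3245, 0.0541]
ee_rot: [3.14, -0.002, 0.941]
wrist_force: [-0.4, 1.1, 0.1]
width: 0.094
finger_force: 0.0
```

Emit:
arm_command(targets=[[0,0,0,0],[0,0,0,0],[0,0,0,0],[0,0,0,0],[0,0,0,0],[0,0,0,0],[0,0,0,0],[0,0,0,0]], claw=1)

```text
time: 21.38
tool_pos: [0.4931, 0.3242, 0.0519]
ee_rot: [-3.142, 0.0, 0.942]
wrist_force: [-0.3, -0.9, -0.1]
width: 0.0439
finger_force: 0.0
```

Emit:
arm_command(targets=[[0,0,0,0],[0,0,0,0],[0,0,0,0],[0,0,0,0],[0,0,0,0]])

```text
time: 21.8
tool_pos: [0.4935, 0.3241, 0.052]
ee_rot: [3.141, -0.0, 0.941]
wrist_force: [2.1, -0.9, -0.9]
width: 0.0257
finger_force: 30.0
```

Emit:
arm_command(targets=[[0,0,0.02,0],[0,0,0.08,0],[0,0,0.15,0],[0,0,0.22,0],[0,0,0.29,0],[0,0,0.36,0],[0,-0.02,0.36,0],[-0.01,-0.068,0.36,-0.02]])

```text
time: 22.47
tool_pos: [0.4893, 0.2923, 0.2346]
ee_rot: [3.14, -0.006, 0.902]
wrist_force: [-0.8, -0.0, -4.3]
width: 0.0258
finger_force: 30.0
```

Emit:
arm_command(targets=[[-0.01,-0.06,0,-0.04],[-0.02,-0.13,0,-0.08],[-0.03,-0.2,0,-0.12],[-0.04,-0.27,0,-0.16],[-0.0426,-0.34,0,-0.2],[-0.0426,-0.41,0,-0.24],[-0.0426,-0.48,0,-0.28],[-0.0426,-0.55,0,-0.317]])

```text
time: 23.13
tool_pos: [0.4655, 0.0137, 0.2306]
ee_rot: [-3.141, 0.002, 0.232]
wrist_force: [0.5, -0.5, -2.7]
width: 0.0254
finger_force: 30.0
```

Emit:
arm_command(targets=[[0,-0.07,0,0],[0,-0.14,0,0],[0,-0.21,0,0],[0,-0.28,0,0],[0,-0.34,0,0],[0,-0.4,0,0],[0,-0.44,0,0],[0,-0.45,0,0]])

```text
time: 23.8
tool_pos: [0.4655, -0.2126, 0.23]
ee_rot: [-3.141, 0.003, 0.232]
wrist_force: [1.3, 0.7, -3.4]
width: 0.0255
finger_force: 30.0
```

Emit:
arm_command(targets=[[0,0,-0.05,0],[0,0,-0.11,0],[0,0,-0.17,0],[0,0,-0.22,0],[0,0,-0.26,0],[0,0,-0.28,0],[0,0,-0.28,0],[0,0,-0.28,0]])

```text
time: 24.47
tool_pos: [0.4667, -0.2091, 0.0919]
ee_rot: [-3.141, 0.001, 0.236]
wrist_force: [-0.2, 0.6, -2.2]
width: 0.0259
finger_force: 30.0
```

Emit:
arm_command(targets=[[0,0,-0.006,0],[0,0,-0.012,0],[0,0,-0.018,0],[0,0,-0.024,0],[0,0,-0.03,0],[0,0,-0.034,0],[0,0,-0.034,0],[0,0,-0.034,0]])

```text
time: 25.13
tool_pos: [0.4668, -0.2097, 0.0748]
ee_rot: [-3.141, 0.0, 0.236]
wrist_force: [0.1, -0.4, -3.3]
width: 0.0256
finger_force: 30.0
```

In the pocket, with no contact force.

Emit:
arm_command(targets=[[0,0,-0.005,0],[0,0,-0.01,0],[0,0,-0.015,0],[0,0,-0.02,0],[0,0,-0.024,0],[0,0,-0.028,0],[0,0,-0.028,0],[0,0,-0.028,0]])

```text
time: 25.8
tool_pos: [0.467, -0.2097, 0.0609]
ee_rot: [3.142, -0.0, 0.236]
wrist_force: [-0.1, -0.1, -3.7]
width: 0.0255
finger_force: 30.0
```

Emit:
arm_command(targets=[[0,0,-0.001,0],[0,0,-0.002,0],[0,0,-0.003,0],[0,0,-0.003,0],[0,0,-0.003,0]])

```text
time: 26.22
tool_pos: [0.467, -0.2098, 0.0608]
ee_rot: [3.141, -0.0, 0.236]
wrist_force: [-2.3, 1.0, 5.6]
width: 0.0256
finger_force: 30.0
```

Seated. Release, retreat, verify with image code.

Emit:
arm_command(targets=[[0,0,0,0],[0,0,0,0],[0,0,0,0],[0,0,0,0],[0,0,0,0],[0,0,0,0],[0,0,0,0],[0,0,0,0]], claw=0)

```text
time: 26.88
tool_pos: [0.4669, -0.2097, 0.0594]
ee_rot: [3.142, 0.0, 0.236]
wrist_force: [-0.1, -0.4, -0.1]
width: 0.0756
finger_force: 0.0
```

Emit:
arm_command(targets=[[0,0,0.02,0],[0,0,0.07,0],[0,0,0.14,0],[0,0,0.21,0],[0,0,0.28,0],[0,0.07,0.3,0],[0,0.15,0.3,0],[0,0.23,0.3,0]])

```text
time: 27.55
tool_pos: [0.4677, -0.0944, 0.2123]
ee_rot: [3.139, -0.004, 0.233]
wrist_force: [0.8, 0.5, -0.8]
width: 0.0941
finger_force: 0.0
```

Emit:
arm_command(targets=[[0,0.08,0,0],[0,0.16,0,0],[0,0.24,0,0],[0,0.32,0,0],[0,0.38,0,0],[0,0.38,0,0],[0,0.38,0,0],[0,0.38,0,0]])

```text
time: 28.22
tool_pos: [0.467, 0.0948, 0.21]
ee_rot: [3.141, -0.0, 0.236]
wrist_force: [0.6, 0.5, -0.5]
width: 0.0938
finger_force: 0.0
```

```bash
cat >ver.py <<'E'
from geo import *
q=np.load("q.npy");k=q[-1];T=q[9:12]
im=robot.snapshot("top")[:,:,::-1].copy();hsv=cv2.cvtColor(im,cv2.COLOR_BGR2HSV)
# overlap of white/grip pixels with expected seated top face (z=.057)
for n,y in zip("DTL",(92,0,-92)):
    P=proj(world(T,np.array(OUT[n],float)+[0,y],.057),k);m=np.zeros((384,512),np.uint8);cv2.fillPoly(m,[np.int32((P+.5)*16)],1,shift=4)
    w=((im[...,2]>190)|((hsv[...,1]>140)&(hsv[...,2]>120)&(abs(hsv[...,0].astype(int)-88)>8)))
    box=cv2.dilate(m,np.ones((5,5)));a=w&(box>0)
    print(n,"IoU",(a&(m>0)).sum()/(a|(m>0)).sum(),"centroid diff px",np.argwhere(a).mean(0)-np.argwhere(m).mean(0))
E
python3 ver.py
```

```text
D IoU 0.8580402010050251 centroid diff px [ 0.26601567 -0.33894406]
T IoU 0.7584269662921348 centroid diff px [-1.00636121 -1.06322633]
L IoU 0.6898326898326899 centroid diff px [-0.17491749 -0.2359736 ]
```

```bash
python3 -c "
from bench import robot
print(robot.close_job())"
```

```text
the job is handed in; nothing more can be done
None
```

All three packs were set down in their own nests in the order L, T, D, then released with the gripper clear. The job was handed in at about 28 s; it returned no verdict. T first touched its module's rim (about 22 N) and went in after a 2 mm shift. L and T looked home in the pictures; D was checked only by contact force and a rough image overlap.

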